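# Roll a sample tube home against a gauge stop and close the keeper

### The job

On the measuring rig, with closed fingertips push the loose metal tube from its side so that it rolls slowly along the bed and in under the stop's hood until it lies square against the hidden anvil there, and press it home with about 6 N, always keeping under 12 N, without lifting the tube or letting it run away. Then push the keeper slide up behind it with the fingertips until the keeper itself presses the tube just as gently, and leave the tube held like that between anvil and keeper, with nothing else on the bench disturbed.

Things in the scene. Friction and masses are not known exactly. Their poses are not given: they have to be found in the camera images.
- rig: Fixed flat aluminium bed on the bench, 170 mm (x) by 450 mm (y), 16 mm thick. Origin: centre of its underside; the tube rolls on its top face, 16 mm above. +y is the rolling direction (towards the stop), x lies across. A low rail (10 mm wide, 8 mm high) runs along each long edge, its inner side 72 mm from the middle line. Place and yaw differ each time.
- tube_center (a point): Centre of the loose tube to be rolled: plain aluminium, closed ends, two thin dark bands, 40 mm diameter, 90 mm long, 170 to 350 g, lying on the bed between keeper and stop; centre 20 mm above the bed's top. x is the tube's own axis, at first across the bed (up to 0.1 rad askew); y and z turn as it rolls. Its skin is polished and slippery; it coasts a little.
- tube: The same tube as a body; its origin lies on the tube's skin, 20 mm from the axis, and turns as the tube rolls: use tube_center for its place.
- stop: Fixed steel stop at the +y end: block 120 mm (x) by 50 mm high with a hood. Origin: on the bed's top, mid-width, 24 mm behind (+y of) the hood's front edge; axes as the bed's. The hood's underside is 44 mm above the bed. Under it a rigid upright anvil plate, 100 mm wide, faces the tube; its face is locked 4 to 20 mm behind the hood's edge, unseen and different each time: find it by feel.
- keeper: Keeper slide: steel bar across the bed, 144 mm (x) by 16 mm (y), from 2 to 30 mm above the bed's top, a dark shoe at each end. Slides along the bed's y only, friction about 3 N, no spring, stays where left. Origin: mid-bar, level with the bed's top; axes as the bed's. Starts at the -y end, 70 mm or more clear of the tube. Push the middle of its flat rear face, 8 mm behind the origin.
- keeper_face (a point): Middle of the keeper's front (+y) face, which is to bear on the tube, 20 mm above the bed's top. Axes as the bed's.
Not all that is in view belongs to the job. What is shaped like the tube but pink, purple or yellow is not meant.

How it is judged (in metres and radians):
On the way, in this order (a step that is already met when the one before it is completed fails the run):
1. the fingers press the tube square against the stop's anvil with more than 3 N, the keeper not yet touching it (angle between the x axis of tube_center and the x axis of rig, either way round below 0.04 rad and contact force between tube and stop above 3 N and contact force between the fingers and tube above 1.5 N and contact force between keeper and tube below 0.1 N), for 0.2 s.
2. the fingers, on the keeper and clear of the tube, press the keeper onto the tube with more than 2 N, and the tube bears on the anvil with more than 1 N (angle between the x axis of tube_center and the x axis of rig, either way round below 0.04 rad and contact force between keeper and tube above 2 N and contact force between tube and stop above 1 N and contact force between the fingers and keeper above 1.5 N and contact force between the fingers and tube below 0.1 N), for 0.2 s.
At the end, for the whole second after the job is handed in: The tube rests on the bed, square to it within 0.04 rad, touching the stop's anvil on one side and the keeper on the other (more than 0.1 N each), at rest, and the fingers touch nothing (angle between the x axis of tube_center and the x axis of rig, either way round below 0.04 rad and contact force between the fingers and anything else below 0.1 N and contact force between tube and stop above 0.1 N and contact force between keeper and tube above 0.1 N and linear speed of tube below 0.01 m/s and z of tube_center in the frame of rig below 0.039 m).
It fails at once if the tube bears on the stop with more than 12 N (contact force between tube and stop above 12 N).
It fails at once if the keeper bears on the tube with more than 12 N (contact force between keeper and tube above 12 N).
It fails at once if the tube is lifted more than 4 mm off the bed, or leaves it (z of tube_center in the frame of rig above 0.04 m or z of tube_center in the frame of rig below 0.03 m).
It fails at once if the tube runs faster than 0.25 m/s (linear speed of tube above 0.25 m/s).
It fails at once if a bystander is shifted by more than 15 mm (distance of any of spare, ring_gauge, parts_bin, sample_board, mouse, caliper, jar from where it was at the start of the episode above 0.015 m).
It also fails if it takes over 69 s, if anything falls off the work surface, if the arm or the gripper's body presses on something with over 40 N, if the wrist force passes 120 N, or if a joint passes its speed limit or range.

### The arm

A 7-joint arm with a two-finger parallel gripper is mounted at the origin on the work surface. World frame = base frame: x ahead of the robot, y to its left, z up, the work surface at z = 0. Lengths are in mm, angles in degrees, forces in N, time in s.
With the tool pointing down it reaches from about 425 to 950 mm from the base axis. Payload 4.7 kg.
Tool frame: the origin (TCP) lies on the mounting face of the last link; the fingertips stand env.tips_ahead ahead of it and the grasp point (between the pads) lies 164 mm ahead of it (env.tips_ahead is the distance from the TCP to the fingertips, in mm); y points along the fingers, z is the direction in which the jaws open and shut, and the axes are right-handed (so a half turn about y gives the same grasp; the last joint's range is limited). The gripper opens to 87 mm and grips with 3 to 60 N. Pads are 19 mm wide; open, the fingers measure 117 mm over their backs; the gripper's body (75 mm by 190 mm) begins 51 mm behind the grasp point.
Start: joints at [-74.421, 26.849, -2.785, 87.806, 1.381, 65.374, -4.715], TCP at [199.954, 644.709, 404.773] pointing down, gripper open.
Joint ranges: [-148.3, 148.3], [-19.14, 114.17], [-79.39, 73.82], [5.75, 140.21], [-59.74, 239.74], [12.07, 113.84], [-152.46, 152.46]. Speed limits (degrees/s): [147.25, 147.25, 180, 180, 180, 180, 180].

### API

Orientations are given as [roll, pitch, yaw] about the fixed x, y, z axes, in that order (R = Rz(yaw) Ry(pitch) Rx(roll)).
In Python, from workcell import env gives the robot as it stands.
- The arm moves only by the tool servo_tool, never from a script. Its argument "commands" is a list that holds one entry, the list of rows, each a list of 7 numbers: the shift along the tool's x, y, z in mm, then the turn, a rotation vector about the tool's x, y, z in degrees, then the closure, from 0 (fully open) to 1 (shut). A call has exactly 10 rows; each row is the pose to reach, as a shift and turn from the pose commanded when the call began, along the tool's axes at that moment; what a row does not reach only later rows make up. A row lasts 1/10 s, in which the tool goes at most 50 mm and 8.59 degrees, less where a joint would pass 70% of its speed; a pose out of reach is approached as far as the arm can. A call with a gripper value outside its range is refused whole. The fingers move at their own pace and stop on an object; the grip force is fixed at half the most. Time passes only in rows, so rows that repeat a pose let the fingers close, or fill a call up. It gives the time, the measured TCP pose, the force and the opening at its end, in the units of the state.
- env.observe(): the state, without advancing time (a new reading comes with each control period).
- env.get_image(name): name is "side" or "top" or "wrist"; returns the picture (480x640x3 uint8, red, green, blue); there is no depth.
- env.camera_model(name): a dict with "intrinsics" (3x3 intrinsics, pixels), "rvec" (rotation vector, rad) and "tvec" (3), from world to camera coordinates, as OpenCV has them; the wrist camera has in their place "mount" (4x4, takes a point from camera to tool coordinates, whose origin is the TCP and whose axes are the tool frame's). Camera axes: x right, y down, z forward; pixel columns grow to the right and rows downward; lengths in mm; the calibration is good to about 2 mm. A picture is of the moment at which its call begins: read the wrist's pose just before it. camera_model takes no time and is no camera call.
- env.close_job(): hands the job in, once; it reports no verdict.
The state is a dict: "time_s": time; "q": joint angles; "qvel": joint speeds; "tau": joint torques, N m; "tool_pos": TCP position; "tool_rot": TCP orientation; "force": force on the tool from outside, world axes, zero at the start; "wrist_torque": the same for the moment, N m; "width": finger opening in mm.
Only numpy, scipy, OpenCV 4.12 (cv2) and the standard library are available. Lean on these libraries where they do the work, as an engineer would, in place of code of your own. Each camera call takes 0.05 s, during which the arm holds its last target. There are 200 camera calls.

## Working session

There is one attempt and no reset: what is moved stays moved. The work goes in short steps, Python scripts to look and compute and a tool call to move; the robot and the scene stay as the last step left them, time stands still between calls to the robot, and variables do not carry over. Pictures are saved under pics/ and viewed, about 8 in all and at most 12, crops included, and the job is handed in when it is done.

Besides the shell and the picture viewer there is one more tool, called after "Call:" as name([rows], argument=value, ...), one row to a line, values as JSON. servo_tool: Moves the arm, as the interface text tells. Its arguments: {"type":"object","properties":{"commands":{"type":"array","items":{"type":"array","items":{"type":"array","items":{"type":"number"}}}}},"required":["commands"]}

```bash
mkdir -p pics; ls
python3 - <<'E'
from workcell import env
import cv2
s=env.observe(); print(s, env.tips_ahead)
for n in ("top","side"):
    cv2.imwrite(f"pics/{n}0.png",env.get_image(n)[:,:,::-1]); print(n,env.camera_model(n))
print(env.camera_model("wrist"))
E
```

```text
pics
{'time_s': 0.0, 'q': array([-74.42026406,  26.89808236,  -2.78496811,  87.87347012,
         1.38151037,  65.3746236 ,  -4.71608949]), 'qvel': array([-0.06124126,  0.14015148,  0.08982492, -0.01652048,  0.00789203,
        0.00772303, -0.01837999]), 'tau': array([-6.22649295e-04, -5.07971871e+01, -8.05297983e-02, -2.36167520e+01,
       -6.12464407e-02,  3.77159135e-02,  1.61470284e-04]), 'tool_pos': array([199.90544346, 644.46826979, 403.69186068]), 'tool_rot': array([-9.01125030e+01, -4.43649416e-03, -1.72335357e+01]), 'force': array([ 0.07959431, -0.27313037,  0.19914392]), 'wrist_torque': array([0.04463175, 0.02031616, 0.00345501]), 'width': 87.07273846078436} 182.2
top {'intrinsics': array([[433.15845211,   0.        , 319.77005709],
       [  0.        , 433.15845211, 246.81674156],
       [  0.        ,   0.        ,   1.        ]]), 'rvec': array([ 2.14739374, -2.16427642,  0.0943102 ]), 'tvec': array([-37.40783423, 460.82698344, 687.77293522])}
side {'intrinsics': array([[455.54535556,   0.        , 321.28056526],
       [  0.        , 455.54535556, 231.81434665],
       [  0.        ,   0.        ,   1.        ]]), 'rvec': array([ 0.74784274, -2.5106685 ,  1.26774749]), 'tvec': array([376.61501635, 248.43498855, 546.81211105])}
{'intrinsics': array([[365.91335874,   0.        , 323.05083244],
       [  0.        , 365.91335874, 250.62596234],
       [  0.        ,   0.        ,   1.        ]]), 'mount': array([[-7.91032971e-04,  9.56007329e-01,  2.93341713e-01,
        -8.06309255e+01],
       [ 2.04294717e-04, -2.93341644e-01,  9.56007656e-01,
         1.96122114e+01],
       [ 9.99999666e-01,  8.16161738e-04,  3.67356658e-05,
         5.31132819e-01],
       [ 0.00000000e+00,  0.00000000e+00,  0.00000000e+00,
         1.00000000e+00]])}
```

View pics/top0.png

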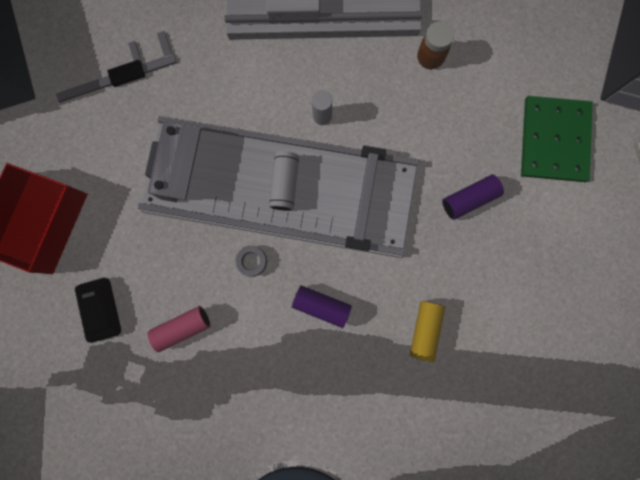

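View pics/side0.png

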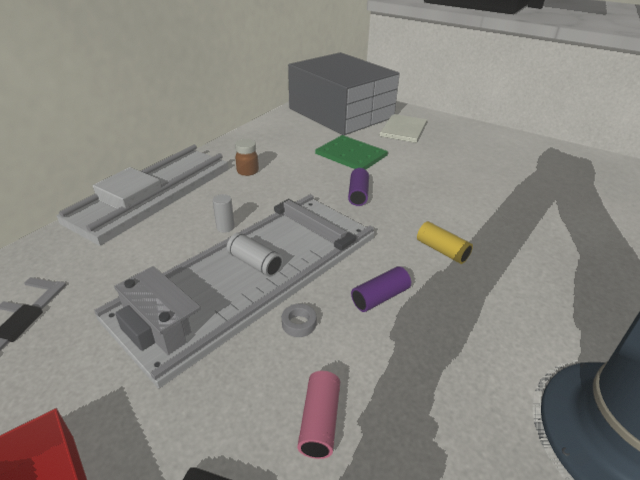

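The target is the grey banded tube lying on the bed at top (284,181). These could be mistaken for it:
- upright grey cylinder (322,108)
- purple tubes (473,197) and (321,306)
- pink tube (179,329)
- yellow tube (428,330)
- second rail and block at the top (323,15)

On the rig, the stop is at (177,160) and the keeper bar at (367,200).

```bash
cat > h.py <<'E'
import numpy as np, cv2
from workcell import env
def cam(n):
    m=env.camera_model(n); return m["intrinsics"],np.array(m["rvec"]),np.array(m["tvec"])
def back(n,uv,z):
    K,r,t=cam(n); R=cv2.Rodrigues(r)[0]
    d=R.T@np.linalg.inv(K)@np.array([*uv,1.]); c=-R.T@t
    return c+d*(z-c[2])/d[2]
def proj(n,P):
    K,r,t=cam(n); return cv2.projectPoints(np.float64(P).reshape(-1,3),r,t,K,None)[0][:,0]
E
python3 - <<'E'
from h import *
for uv in [(162,118),(428,160),(404,255),(140,208)]: print('rail',back("top",uv,24).round(1))
for uv in [(286,152),(281,209),(284,181)]: print('tube',back("top",uv,50).round(1))
im=cv2.imread('pics/top0.png')[95:270,130:440]
cv2.imwrite('pics/crop.png',cv2.resize(im,None,fx=2.58,fy=2.58,interpolation=cv2.INTER_CUBIC))
E
```

```text
rail [685.2 228.1  24. ]
rail [ 605.1 -223.1   24. ]
rail [ 445.9 -178.7   24. ]
rail [528.8 260.1  24. ]
tube [613.4  12.4  50. ]
tube [519.3  20.2  50. ]
tube [565.2  15.5  50. ]
```

View pics/crop.png

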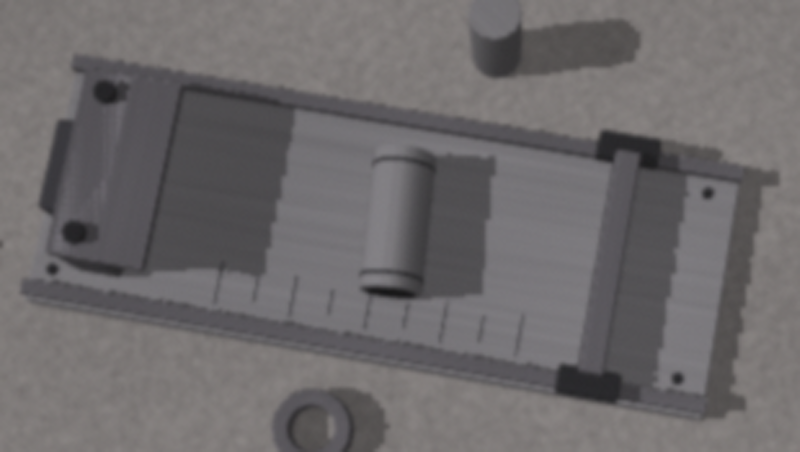

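The crop confirms the choice. The plain grey tube with two dark bands lies on the bed, and its axis runs from crop (404,150) to (391,290). The keeper bar's front edge runs from (614,152) to (580,372), and the hood's front edge from (182,82) to (145,270).

Run:
```python
from h import *
from scipy.optimize import least_squares
c=lambda p:(p[0]/2.58+130,p[1]/2.58+95)
px=np.array([c(p) for p in [(77,58),(742,170),(703,405),(27,282)]])
L=np.array([[82,225,24],[82,-225,24],[-82,-225,24],[-82,225,24.]])
def W(v,P):
    P=np.atleast_2d(P).astype(float); a=v[2];R=np.array([[np.cos(a),-np.sin(a)],[np.sin(a),np.cos(a)]])
    return np.c_[P[:,:2]@R.T+v[:2],P[:,2]]
r=least_squares(lambda v:(proj("top",W(v,L))-px).ravel(),[565,20,.18]); v=r.x
print(v[:2],np.degrees(v[2]),r.fun.round(2)); np.save('rig.npy',v)
a=v[2];R=np.array([[np.cos(a),-np.sin(a)],[np.sin(a),np.cos(a)]])
def loc(p,z): return ((back("top",c(p),z)[:2]-v[:2])@R).round(1)
print('keeper front',loc((614,152),46),loc((580,372),46),'rear',loc((640,153),46),loc((606,375),46))
print('hood edge',loc((182,82),66),loc((145,270),66))
for z in(36,): print('tube axis',loc((404,150),z),loc((391,290),z),loc((366,220),z),loc((428,220),z))
print('ring',loc((313,425),16),'cyl',loc((495,15),50),loc((497,72),0))
for l in ([0,0,36],[0,-50,36]): print(l,W(v,l))
```

```text
[569.28640099  27.40661784] -10.78954646893616 [-0.61 -3.24  1.86 -2.32  1.23  2.58 -2.6   2.5 ]
keeper front [  67.5 -138.2] [ -74.2 -141.2] rear [  69.7 -154.5] [ -73.2 -157.3]
hood edge [ 58.3 134.2] [-62.3 131.6]
tube axis [48.8 -5.6] [-42.5 -14.7] [-0.7  9.7] [  6.2 -29.4]
ring [-134.7   21. ] cyl [141.6 -48.3] [124.6 -52. ]
[0, 0, 36] [[569.28640099  27.40661784  36.        ]]
[0, -50, 36] [[559.92629626 -21.70945325  36.        ]]
```

Call:
servo_tool([
  [[33,6,-33,0,-8.3,0,1],[66,13,-67,0,-16.6,0,1],[98,19,-100,0,-24.9,0,1],[131,25,-133,0,-33.2,0,1],[164,31,-166,0,-41.5,0,1],[197,38,-200,0,-49.8,0,1],[230,44,-233,0,-58.1,0,1],[262,50,-266,0,-66.4,0,1],[295,57,-300,0,-74.7,0,1],[328,63,-333,0,-83,0,1]],
])

```text
time_s: 1.1
tool_pos: [409.4, 238.9, 343.0]
tool_rot: [-90.0, 0.0, 63.4]
force: [0.4, 0.4, 1.1]
width: 15.2
```

Call:
servo_tool([
  [[-28,6,-35,0,-3,0,1],[-55,12,-70,0,-6,0,1],[-83,18,-104,0,-9,0,1],[-111,24,-139,0,-12,0,1],[-139,30,-174,0,-14,0,1],[-166,36,-209,0,-14,0,1],[-194,42,-244,0,-14,0,1],[-194,42,-244,0,-14,0,1],[-194,42,-244,0,-14,0,1],[-194,42,-244,0,-14,0,1]],
])

```text
time_s: 2.1
tool_pos: [538.4, -43.3, 300.8]
tool_rot: [-89.9, -0.0, 76.9]
force: [-0.6, 0.1, 0.1]
width: 0.6
```

Run:
```python
from h import *
s=env.observe(); im=env.get_image("wrist"); print({k:np.round(s[k],2) for k in('time_s','q','tool_pos','tool_rot','force','width')})
np.savez('w1.npz',p=s['tool_pos'],r=s['tool_rot'])
cv2.imwrite('pics/w1.png',im[:,:,::-1])
```

```text
{'time_s': np.float64(2.1), 'q': array([ 25.06,  24.48, -31.6 , 110.89,  16.58,  49.2 , 151.74]), 'tool_pos': array([538.4 , -43.34, 300.77]), 'tool_rot': array([-8.991e+01, -4.000e-02,  7.695e+01]), 'force': array([-0.57,  0.11,  0.06]), 'width': np.float64(0.62)}
```

View pics/w1.png

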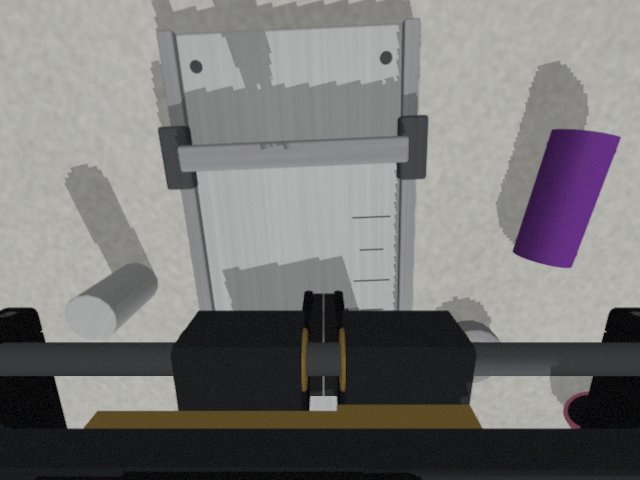

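The view shows the keeper bar, its front edge running from (181,173) to (408,160), and the bed's near end at about (160,33) to (419,20). Joint 7 is almost at its limit, so I'll work with the tool turned half a turn. First I'll measure the rig from this picture.

```bash
cat >> h.py <<'E'
from scipy.spatial.transform import Rotation as Ro
def wback(uv,z,p,r):
    m=env.camera_model("wrist"); T=np.array(m["mount"]); R=Ro.from_euler('xyz',r,degrees=True).as_matrix()
    d=R@T[:3,:3]@np.linalg.inv(m["intrinsics"])@np.array([*uv,1.]); c=R@T[:3,3]+p
    return c+d*(z-c[2])/d[2]
E
python3 - <<'E'
from h import *
w=np.load('w1.npz'); B=lambda uv,z: wback(uv,z,w['p'],w['r'])
def ang(A,Bp): d=Bp-A; return np.degrees(np.arctan2(d[1],d[0])).round(2),np.linalg.norm(d).round(1)
k1,k2=B((181,173),46),B((408,160),46); print('keeper front',k1.round(1),k2.round(1),ang(k2,k1))
e1,e2=B((160,33),24),B((419,20),24); print('end',e1.round(1),e2.round(1),ang(e2,e1))
a,b=B((197,310),24),B((160,33),24); print('left rail',ang(b,a)); 
a2,b2=B((411,310),24),B((419,20),24); print('right rail',ang(b2,a2), a.round(1),a2.round(1))
h1,h2=B((196,67),16),B((386,58),16); print('holes',h1.round(1),h2.round(1),ang(h2,h1))
E
```

```text
keeper front [ 612.1 -121.2   46. ] [471.3 -96.9  46. ] (np.float64(-9.82), np.float64(142.9))
end [ 604.7 -205.1   24. ] [ 446.8 -176.    24. ] (np.float64(-10.45), np.float64(160.5))
left rail (np.float64(78.13), np.float64(189.5))
right rail (np.float64(79.61), np.float64(197.0)) [643.6 -19.7  24. ] [482.4  17.7  24. ]
holes [ 591.2 -183.8   16. ] [ 468.8 -161.    16. ] (np.float64(-10.54), np.float64(124.6))
```

Call:
servo_tool([
  [[0,0,0,0,8.5,0,1],[0,0,0,0,17,0,1],[0,0,0,0,25.5,0,1],[0,0,0,0,34,0,1],[0,0,0,0,42.5,0,1],[0,0,0,0,51,0,1],[0,0,0,0,59.5,0,1],[0,0,0,0,68,0,1],[0,0,0,0,76.5,0,1],[0,0,0,0,85,0,1]],
])

```text
time_s: 3.15
tool_pos: [538.2, -40.0, 301.8]
tool_rot: [-90.0, -0.0, -8.0]
force: [0.2, -0.2, 0.3]
width: 0.4
```

Call:
servo_tool([
  [[0,0,0,0,8.5,0,1],[0,0,0,0,17,0,1],[0,0,0,0,25.5,0,1],[0,0,0,0,34,0,1],[0,0,0,0,42.5,0,1],[0,0,0,0,51,0,1],[0,0,0,0,59.5,0,1],[0,0,0,0,68,0,1],[0,0,0,0,76.5,0,1],[0,0,0,0,85,0,1]],
])

```text
time_s: 4.15
tool_pos: [538.2, -40.0, 301.8]
tool_rot: [-90.0, 0.0, -93.0]
force: [-0.5, -0.4, -0.2]
width: 0.4
```

Run:
```python
from h import *
s=env.observe(); print({k:np.round(s[k],2) for k in('time_s','q','tool_pos','tool_rot','force','width')})
```

```text
{'time_s': np.float64(4.15), 'q': array([-5.6500e+00,  2.1000e+01,  6.7800e+00,  1.1268e+02, -3.4100e+00,
        4.6470e+01, -1.0000e-02]), 'tool_pos': array([538.23, -40.01, 301.84]), 'tool_rot': array([-8.997e+01,  5.000e-02, -9.304e+01]), 'force': array([-0.54, -0.38, -0.23]), 'width': np.float64(0.42)}
```

Call:
servo_tool([
  [[3,10,5,0,3,0,1],[6,20,10,0,6,0,1],[9,30,15,0,7.5,0,1],[9,40,20,0,7.5,0,1],[9,50,20,0,7.5,0,1],[9,60,20,0,7.5,0,1],[9,60,20,0,7.5,0,1],[9,60,20,0,7.5,0,1],[9,60,20,0,7.5,0,1],[9,60,20,0,7.5,0,1]],
])

```text
time_s: 5.15
tool_pos: [558.3, -52.8, 241.9]
tool_rot: [-89.9, 0.0, -100.5]
force: [0.3, -0.2, -0.1]
width: 0.3
```

Run:
```python
from h import *
s=env.observe(); im=env.get_image("wrist"); print({k:np.round(s[k],2) for k in('time_s','q','tool_pos','tool_rot','force','width')})
np.savez('w2.npz',p=s['tool_pos'],r=s['tool_rot'])
cv2.imwrite('pics/w2.png',im[:,:,::-1])
```

```text
{'time_s': np.float64(5.15), 'q': array([ -4.92,  27.59,   7.79, 112.35,  -5.58,  40.35,  -4.21]), 'tool_pos': array([558.34, -52.78, 241.87]), 'tool_rot': array([-8.9940e+01,  2.0000e-02, -1.0045e+02]), 'force': array([ 0.28, -0.18, -0.11]), 'width': np.float64(0.3)}
```

View pics/w2.png

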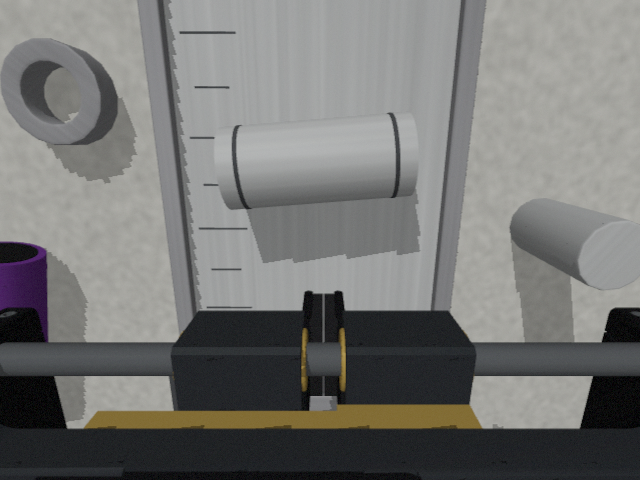

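The tube is centred at (316,161), lined up with the fingers at column 323. The rails run symmetrically, so the yaw is right. Next I'll descend behind the tube and close up on it.

Call:
servo_tool([
  [[0,8,0,0,0,0,1],[0,16,0,0,0,0,1],[0,24,0,0,0,0,1],[-3,30,0,0,0,0,1],[-7,32,0,0,0,0,1],[-11,32,0,0,0,0,1],[-15,32,0,0,0,0,1],[-19,32,0,0,0,0,1],[-22,32,0,0,0,0,1],[-25,32,0,0,0,0,1]],
])

```text
time_s: 6.2
tool_pos: [562.8, -27.7, 209.6]
tool_rot: [-90.0, 0.0, -100.4]
force: [-0.8, -0.0, -1.0]
width: 0.3
```

Call:
servo_tool([
  [[-3,0,0,0,0,0,1],[-6,0,0,0,0,0,1],[-9,0,0,0,0,0,1],[-12,0,0,0,0,0,1],[-15,0,0,0,0,0,1],[-18,0,0,0,0,0,1],[-21,0,0,0,0,0,1],[-24,0,0,0,0,0,1],[-27,0,0,0,0,0,1],[-30,0,0,0,0,0,1]],
])

```text
time_s: 7.2
tool_pos: [568.2, 1.7, 209.4]
tool_rot: [-90.0, 0.0, -100.4]
force: [0.2, -0.4, -0.2]
width: 0.1
```

Run:
```python
from h import *
s=env.observe(); im=env.get_image("wrist"); print({k:np.round(s[k],2) for k in('time_s','tool_pos','tool_rot','force','width')})
cv2.imwrite('pics/w3.png',im[:,:,::-1])
```

```text
{'time_s': np.float64(7.2), 'tool_pos': array([568.23,   1.68, 209.39]), 'tool_rot': array([-9.0000e+01,  1.0000e-02, -1.0044e+02]), 'force': array([ 0.2 , -0.42, -0.23]), 'width': np.float64(0.13)}
```

View pics/w3.png

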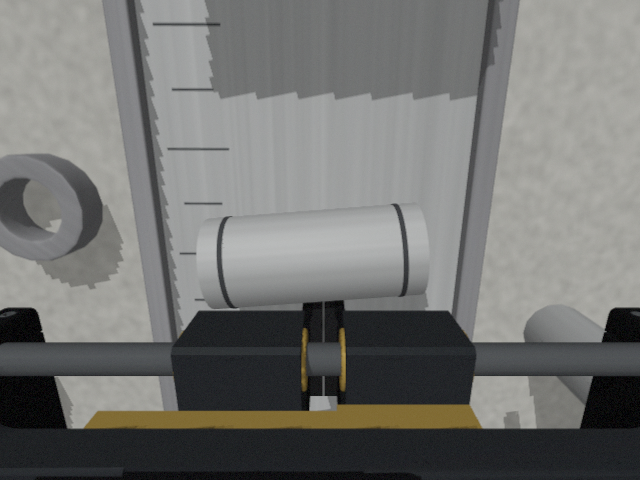

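The tube is just ahead of the fingertips. Its centre is at about column 313 and the fingers are at 323, so I'll shift 4 mm to centre on it and then push on slowly.

Call:
servo_tool([
  [[0,0,-2,0,0,0,1],[0,0,-4,0,0,0,1],[-2,0,-4,0,0,0,1],[-5,0,-4,0,0,0,1],[-8,0,-4,0,0,0,1],[-12,0,-4,0,0,0,1],[-16,0,-4,0,0,0,1],[-20,0,-4,0,0,0,1],[-24,0,-4,0,0,0,1],[-28,0,-4,0,0,0,1]],
])

```text
time_s: 8.25
tool_pos: [569.4, 30.1, 209.4]
tool_rot: [-90.0, 0.0, -100.4]
force: [-0.4, -0.6, -0.2]
width: 0.6
```

Call:
servo_tool([
  [[-4,0,0,0,0,0,1],[-8,0,0,0,0,0,1],[-12,0,0,0,0,0,1],[-16,0,0,0,0,0,1],[-20,0,0,0,0,0,1],[-24,0,0,0,0,0,1],[-28,0,0,0,0,0,1],[-32,0,0,0,0,0,1],[-36,0,0,0,0,0,1],[-40,0,0,0,0,0,1]],
])

```text
time_s: 9.25
tool_pos: [576.6, 69.3, 209.4]
tool_rot: [-90.0, 0.0, -100.4]
force: [-0.0, 0.3, -0.4]
width: 0.7
```

Run:
```python
from h import *
s=env.observe(); im=env.get_image("wrist"); print({k:np.round(s[k],2) for k in('time_s','tool_pos','tool_rot','force','width')})
cv2.imwrite('pics/w4.png',im[:,:,::-1])
```

```text
{'time_s': np.float64(9.25), 'tool_pos': array([576.6 ,  69.31, 209.39]), 'tool_rot': array([ -90.  ,    0.  , -100.45]), 'force': array([-0.04,  0.32, -0.38]), 'width': np.float64(0.67)}
```

View pics/w4.png

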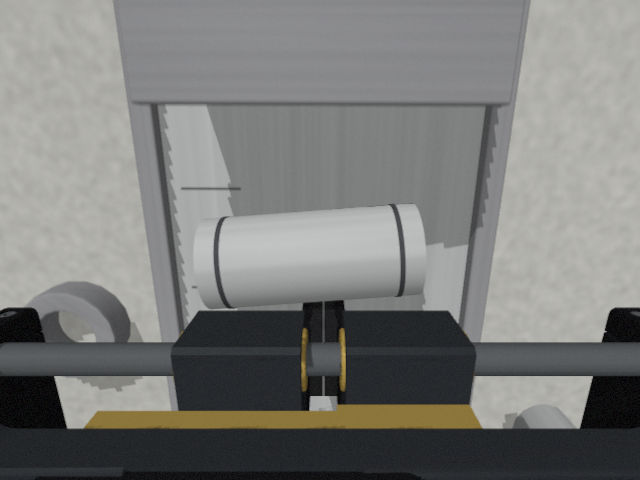

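The tube is still about 3° askew with its left end trailing, and its centre is at (312,255). The hood edge is at row 102, local y ≈ 133, so contact should come about 44 to 60 mm further on. I'll back off, shift left to help square the tube, and continue more slowly.

Call:
servo_tool([
  [[2,0,-3,0,0,0,1],[2,0,-7,0,0,0,1],[0,0,-7,0,0,0,1],[-3,0,-7,0,0,0,1],[-6,0,-7,0,0,0,1],[-9,0,-7,0,0,0,1],[-12,0,-7,0,0,0,1],[-15,0,-7,0,0,0,1],[-18,0,-7,0,0,0,1],[-21,0,-7,0,0,0,1]],
])

```text
time_s: 10.3
tool_pos: [573.5, 91.2, 209.3]
tool_rot: [-90.0, 0.0, -100.4]
force: [0.1, -0.1, -0.9]
width: 0.3
```

Call:
servo_tool([
  [[-3,0,0,0,0,0,1],[-5,0,0,0,0,0,1],[-7,0,0,0,0,0,1],[-9,0,0,0,0,0,1],[-11,0,0,0,0,0,1],[-12,0,0,0,0,0,1],[-13,0,0,0,0,0,1],[-14,0,0,0,0,0,1],[-15,0,0,0,0,0,1],[-16,0,0,0,0,0,1]],
])

```text
time_s: 11.3
tool_pos: [576.4, 106.7, 209.4]
tool_rot: [-90.0, 0.0, -100.5]
force: [-0.4, 0.8, -0.4]
width: 0.4
```

Run:
```python
from h import *
s=env.observe(); im=env.get_image("wrist"); print({k:np.round(s[k],2) for k in('time_s','tool_pos','tool_rot','force','wrist_torque')})
cv2.imwrite('pics/w5.png',im[:,:,::-1])
```

```text
{'time_s': np.float64(11.3), 'tool_pos': array([576.4 , 106.67, 209.39]), 'tool_rot': array([ -90.  ,    0.  , -100.45]), 'force': array([-0.38,  0.78, -0.39]), 'wrist_torque': array([-0.09,  0.06,  0.01])}
```

View pics/w5.png

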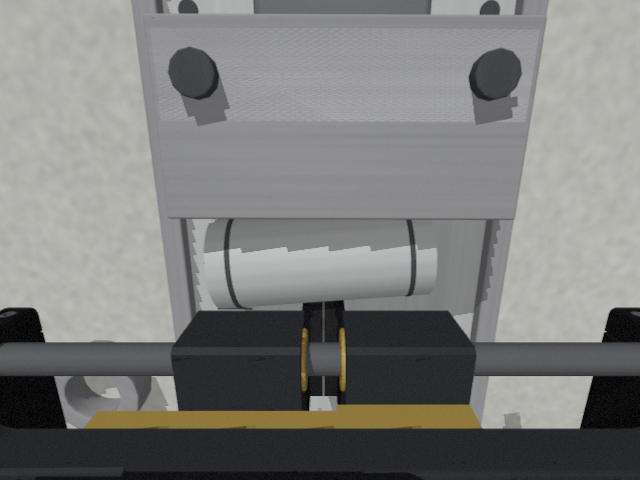

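The tube is now just short of the hood, centred on the fingers at column 321. From here I'll advance by feel.

Call:
servo_tool([
  [[-0.6,0,0,0,0,0,1],[-1.2,0,0,0,0,0,1],[-1.8,0,0,0,0,0,1],[-2.4,0,0,0,0,0,1],[-3,0,0,0,0,0,1],[-3.6,0,0,0,0,0,1],[-4.2,0,0,0,0,0,1],[-4.8,0,0,0,0,0,1],[-5.4,0,0,0,0,0,1],[-6,0,0,0,0,0,1]],
])

```text
time_s: 12.35
tool_pos: [577.5, 112.6, 209.4]
tool_rot: [-90.0, 0.0, -100.4]
force: [-0.5, -0.8, -0.9]
width: 0.4
```

Call:
servo_tool([
  [[-0.3,0,0,0,0,0,1],[-0.6,0,0,0,0,0,1],[-0.9,0,0,0,0,0,1],[-1.2,0,0,0,0,0,1],[-1.5,0,0,0,0,0,1],[-1.8,0,0,0,0,0,1],[-2.1,0,0,0,0,0,1],[-2.4,0,0,0,0,0,1],[-2.7,0,0,0,0,0,1],[-3,0,0,0,0,0,1]],
])

```text
time_s: 13.35
tool_pos: [578.0, 115.5, 209.4]
tool_rot: [-90.0, 0.0, -100.4]
force: [0.6, 0.2, -0.2]
width: 0.4
```

Call:
servo_tool([
  [[-0.3,0,0,0,0,0,1],[-0.6,0,0,0,0,0,1],[-0.9,0,0,0,0,0,1],[-1.2,0,0,0,0,0,1],[-1.5,0,0,0,0,0,1],[-1.8,0,0,0,0,0,1],[-2.1,0,0,0,0,0,1],[-2.4,0,0,0,0,0,1],[-2.7,0,0,0,0,0,1],[-3,0,0,0,0,0,1]],
])

```text
time_s: 14.35
tool_pos: [578.5, 118.5, 209.3]
tool_rot: [-90.0, 0.0, -100.4]
force: [0.2, -0.7, -0.9]
width: 0.4
```

Call:
servo_tool([
  [[-0.3,0,0,0,0,0,1],[-0.6,0,0,0,0,0,1],[-0.9,0,0,0,0,0,1],[-1.2,0,0,0,0,0,1],[-1.5,0,0,0,0,0,1],[-1.8,0,0,0,0,0,1],[-2.1,0,0,0,0,0,1],[-2.4,0,0,0,0,0,1],[-2.7,0,0,0,0,0,1],[-3,0,0,0,0,0,1]],
])

```text
time_s: 15.35
tool_pos: [579.1, 121.3, 209.4]
tool_rot: [-90.0, -0.0, -100.4]
force: [0.3, -1.1, 0.3]
width: 0.5
```

Call:
servo_tool([
  [[-0.2,0,0,0,0,0,1],[-0.4,0,0,0,0,0,1],[-0.6,0,0,0,0,0,1],[-0.8,0,0,0,0,0,1],[-1,0,0,0,0,0,1],[-1.2,0,0,0,0,0,1],[-1.4,0,0,0,0,0,1],[-1.6,0,0,0,0,0,1],[-1.8,0,0,0,0,0,1],[-2,0,0,0,0,0,1]],
])

```text
time_s: 16.35
tool_pos: [579.4, 123.4, 209.3]
tool_rot: [-90.0, 0.0, -100.4]
force: [-0.2, -1.7, 0.9]
width: 0.3
```

Run:
```python
from h import *
s=env.observe(); im=env.get_image("wrist"); print({k:np.round(s[k],2) for k in('time_s','tool_pos','force','wrist_torque')})
cv2.imwrite('pics/w6.png',im[:,:,::-1]); print(np.round(env.observe()['force'],2))
```

```text
{'time_s': np.float64(16.35), 'tool_pos': array([579.41, 123.42, 209.33]), 'force': array([-0.24, -1.71,  0.91]), 'wrist_torque': array([-0.45,  0.15,  0.06])}
[-0.75 -1.99  1.3 ]
```

View pics/w6.png

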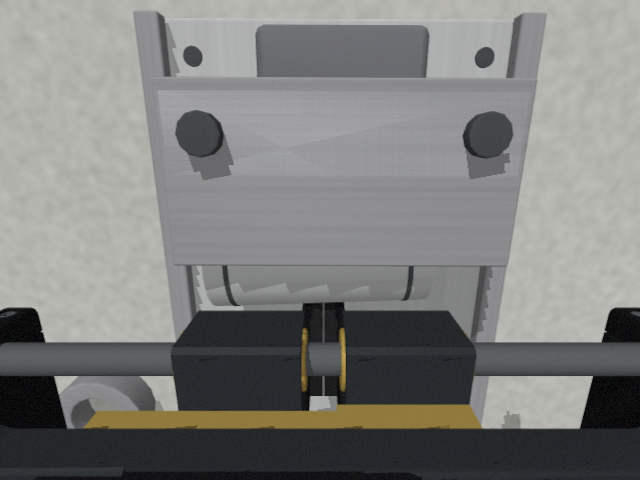

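Contact has begun: about 2 N, and the skew is down to about 2°. I'll press on gently.

Call:
servo_tool([
  [[-0.2,0,0,0,0,0,1],[-0.4,0,0,0,0,0,1],[-0.6,0,0,0,0,0,1],[-0.8,0,0,0,0,0,1],[-1,0,0,0,0,0,1],[-1,0,0,0,0,0,1],[-1,0,0,0,0,0,1],[-1,0,0,0,0,0,1],[-1,0,0,0,0,0,1],[-1,0,0,0,0,0,1]],
])

```text
time_s: 17.4
tool_pos: [579.6, 124.4, 209.4]
tool_rot: [-90.0, 0.0, -100.4]
force: [0.2, -0.4, 0.4]
width: 0.6
```

```bash
cat > f.py <<'E'
from h import *
import sys
F=[];T=[]
for i in range(int(sys.argv[1])):
    s=env.observe(); F.append(s['force']); T.append(s['wrist_torque']); env.get_image("side")
F=np.array(F)
print(s['time_s'],'F',F.mean(0).round(2),'along',(F@[.182,.983,0]).round(1),'T',np.mean(T,0).round(2),s['tool_pos'].round(2))
E
python3 f.py 4
```

```text
17.55 F [-0.28 -0.83  0.28] along [-0.3 -1.5 -1.2 -0.5] T [-0.36  0.23  0.02] [579.64 124.38 209.36]
```

Call:
servo_tool([
  [[-0.2,0,0,0,0,0,1],[-0.4,0,0,0,0,0,1],[-0.6,0,0,0,0,0,1],[-0.8,0,0,0,0,0,1],[-1,0,0,0,0,0,1],[-1.2,0,0,0,0,0,1],[-1.4,0,0,0,0,0,1],[-1.5,0,0,0,0,0,1],[-1.5,0,0,0,0,0,1],[-1.5,0,0,0,0,0,1]],
])

```text
time_s: 18.6
tool_pos: [579.8, 125.4, 209.4]
tool_rot: [-90.0, -0.0, -100.5]
force: [-1.5, -3.2, 2.9]
width: 0.6
```

```bash
python3 f.py 3
```

```text
18.7 F [-1.64 -3.9   2.27] along [-3.4 -4.6 -4.4] T [-1.08  0.52  0.03] [579.81 125.41 209.34]
```

Call:
servo_tool([
  [[-0.1,0,0,0,0,0,1],[-0.2,0,0,0,0,0,1],[-0.3,0,0,0,0,0,1],[-0.3,0,0,0,0,0,1],[-0.3,0,0,0,0,0,1],[-0.3,0,0,0,0,0,1],[-0.3,0,0,0,0,0,1],[-0.3,0,0,0,0,0,1],[-0.3,0,0,0,0,0,1],[-0.3,0,0,0,0,0,1]],
])

```text
time_s: 19.75
tool_pos: [579.8, 125.5, 209.3]
tool_rot: [-90.0, -0.1, -100.5]
force: [-3.0, -5.1, 1.9]
width: 0.1
```

```bash
python3 f.py 3
python3 - <<'E'
from h import *
im=env.get_image("wrist")[:,:,::-1]
cv2.imwrite('pics/w7.png',cv2.resize(im[230:330,160:520],None,fx=2.2,fy=2.2))
E
```

```text
19.85 F [-2.31 -5.16  2.38] along [-5.5 -5.9 -5. ] T [-1.22  0.6  -0.01] [579.84 125.48 209.32]
```

View pics/w7.png

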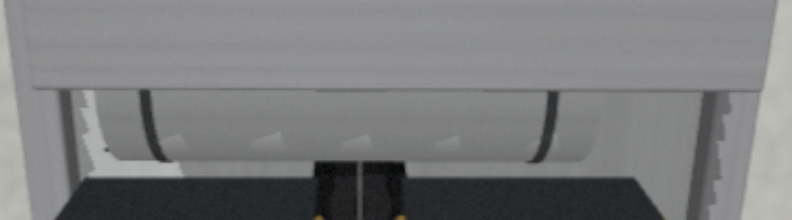

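The tube now lies square, with its lower edge level from crop (165,162) to (540,162), under about 5.5 N. Step 1 looks done. I'll back off gently, lift, and go over behind the keeper.

Call:
servo_tool([
  [[1,0,0,0,0,0,1],[4,0,0,0,0,0,1],[10,0,0,0,0,0,1],[18,-2,0,0,0,0,1],[28,-12,1,0,0,0,1],[42,-28,2,0,0,0,1],[65,-42,3,0,0,0,1],[100,-42,4,0,0,0,1],[140,-42,6,0,0,0,1],[180,-42,6,0,0,0,1]],
])

```text
time_s: 20.95
tool_pos: [553.1, -54.4, 253.3]
tool_rot: [-89.8, 0.0, -100.5]
force: [0.8, -1.4, 0.2]
width: 0.5
```

Call:
servo_tool([
  [[35,0,0,0,0,0,1],[65,0,0,0,0,0,1],[90,0,0,0,0,0,1],[105,0,0,0,0,0,1],[105,10,0,0,0,0,1],[105,24,0,0,0,0,1],[105,36,0,0,0,0,1],[105,42,0,0,0,0,1],[105,42,0,0,0,0,1],[105,42,0,0,0,0,1]],
])

```text
time_s: 21.95
tool_pos: [534.4, -154.7, 209.0]
tool_rot: [-90.0, 0.0, -100.4]
force: [-0.5, -0.2, 0.3]
width: 0.7
```

Run:
```python
from h import *
s=env.observe(); im=env.get_image("wrist"); print({k:np.round(s[k],2) for k in('time_s','q','tool_pos','tool_rot','force','wrist_torque')})
cv2.imwrite('pics/w8.png',im[:,:,::-1])
```

```text
{'time_s': np.float64(21.95), 'q': array([  5.25,  30.25,   8.51, 113.91,  -7.24,  36.37,   8.08]), 'tool_pos': array([ 534.42, -154.65,  209.02]), 'tool_rot': array([-9.0030e+01,  1.0000e-02, -1.0038e+02]), 'force': array([-0.5 , -0.18,  0.32]), 'wrist_torque': array([-0.08,  0.02, -0.03])}
```

View pics/w8.png

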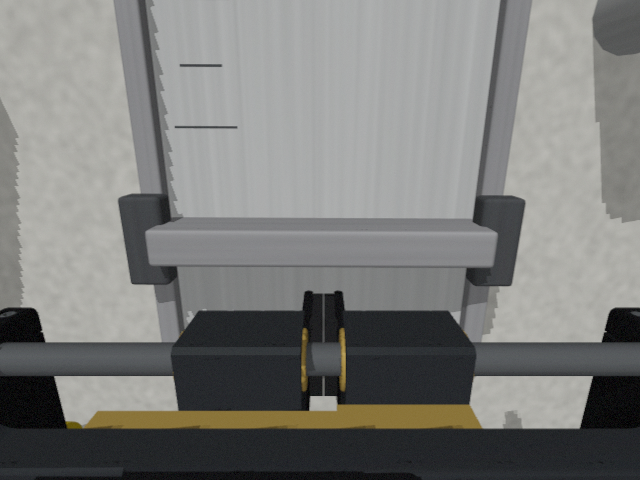

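The fingers stand behind the keeper, centred at column 322, with the bar's rear edge at row 267. They need about 268 mm of travel until the keeper meets the tube. I'll push it forward.

Call:
servo_tool([
  [[-4,0,0,0,0,0,1],[-8,0,0,0,0,0,1],[-10,0,0,0,0,0,1],[-12,0,0,0,0,0,1],[-14,0,0,0,0,0,1],[-17,0,0,0,0,0,1],[-21,0,0,0,0,0,1],[-26,0,0,0,0,0,1],[-31,0,0,0,0,0,1],[-36,0,0,0,0,0,1]],
])

```text
time_s: 23.0
tool_pos: [540.7, -120.0, 209.4]
tool_rot: [-90.0, -0.0, -100.5]
force: [-0.4, -2.6, -0.2]
width: 0.5
```

Call:
servo_tool([
  [[-6,0,0,0,0,0,1],[-12,0,0,0,0,0,1],[-18,0,0,0,0,0,1],[-24,0,0,0,0,0,1],[-30,0,0,0,0,0,1],[-36,0,0,0,0,0,1],[-42,0,0,0,0,0,1],[-48,0,0,0,0,0,1],[-54,0,0,0,0,0,1],[-60,0,0,0,0,0,1]],
])

```text
time_s: 24.0
tool_pos: [551.8, -60.4, 209.4]
tool_rot: [-90.0, 0.0, -100.4]
force: [2.6, -3.0, -1.5]
width: 0.8
```

Call:
servo_tool([
  [[-6,0,0,0,0,0,1],[-12,0,0,0,0,0,1],[-18,0,0,0,0,0,1],[-24,0,0,0,0,0,1],[-30,0,0,0,0,0,1],[-36,0,0,0,0,0,1],[-42,0,0,0,0,0,1],[-48,0,0,0,0,0,1],[-54,0,0,0,0,0,1],[-60,0,0,0,0,0,1]],
])

```text
time_s: 25.0
tool_pos: [562.6, -1.3, 209.4]
tool_rot: [-90.0, 0.0, -100.4]
force: [2.8, -4.0, -0.4]
width: 0.6
```

Run:
```python
from h import *
s=env.observe(); im=env.get_image("wrist"); print({k:np.round(s[k],2) for k in('time_s','tool_pos','tool_rot','force','wrist_torque')}, s['tool_pos']@[.182,.983,0])
cv2.imwrite('pics/w9.png',im[:,:,::-1])
```

```text
{'time_s': np.float64(25.0), 'tool_pos': array([562.61,  -1.34, 209.44]), 'tool_rot': array([-8.9990e+01,  1.0000e-02, -1.0044e+02]), 'force': array([ 2.8 , -3.97, -0.42]), 'wrist_torque': array([-0.94, -0.44, -0.02])} 101.07479822079088
```

View pics/w9.png

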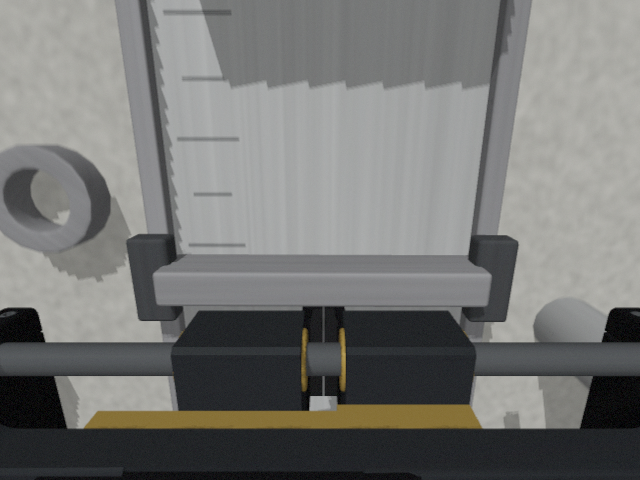

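The keeper slides squarely at about 3.4 N of friction. About 112 mm remain to the tube.

Call:
servo_tool([
  [[-6,0,0,0,0,0,1],[-12,0,0,0,0,0,1],[-18,0,0,0,0,0,1],[-24,0,0,0,0,0,1],[-30,0,0,0,0,0,1],[-36,0,0,0,0,0,1],[-42,0,0,0,0,0,1],[-48,0,0,0,0,0,1],[-54,0,0,0,0,0,1],[-60,0,0,0,0,0,1]],
])

```text
time_s: 26.05
tool_pos: [573.4, 57.7, 209.3]
tool_rot: [-90.0, 0.0, -100.4]
force: [0.6, -4.2, 2.2]
width: 0.3
```

Call:
servo_tool([
  [[-5,0,0,0,0,0,1],[-9,0,0,0,0,0,1],[-13,0,0,0,0,0,1],[-17,0,0,0,0,0,1],[-20,0,0,0,0,0,1],[-23,0,0,0,0,0,1],[-26,0,0,0,0,0,1],[-28,0,0,0,0,0,1],[-30,0,0,0,0,0,1],[-32,0,0,0,0,0,1]],
])

```text
time_s: 27.05
tool_pos: [579.2, 88.7, 209.4]
tool_rot: [-90.0, 0.0, -100.5]
force: [1.1, -3.6, 1.2]
width: 0.7
```

Run:
```python
from h import *
s=env.observe(); im=env.get_image("wrist"); print({k:np.round(s[k],2) for k in('time_s','tool_pos','tool_rot','force','wrist_torque')}, s['tool_pos']@[.182,.983,0])
cv2.imwrite('pics/w10.png',im[:,:,::-1])
```

```text
{'time_s': np.float64(27.05), 'tool_pos': array([579.18,  88.73, 209.36]), 'tool_rot': array([ -90.  ,    0.  , -100.45]), 'force': array([ 1.07, -3.64,  1.19]), 'wrist_torque': array([-0.79, -0.13, -0.02])} 192.63315453302863
```

Call:
servo_tool([
  [[-1,0,0,0,0,0,1],[-2,0,0,0,0,0,1],[-3,0,0,0,0,0,1],[-4,0,0,0,0,0,1],[-5,0,0,0,0,0,1],[-6,0,0,0,0,0,1],[-7,0,0,0,0,0,1],[-8,0,0,0,0,0,1],[-9,0,0,0,0,0,1],[-10,0,0,0,0,0,1]],
])

```text
time_s: 28.1
tool_pos: [581.0, 98.6, 209.4]
tool_rot: [-90.0, 0.0, -100.4]
force: [1.2, -3.0, 0.9]
width: 0.7
```

Call:
servo_tool([
  [[-0.5,0,0,0,0,0,1],[-1,0,0,0,0,0,1],[-1.5,0,0,0,0,0,1],[-2,0,0,0,0,0,1],[-2.5,0,0,0,0,0,1],[-3,0,0,0,0,0,1],[-3.5,0,0,0,0,0,1],[-4,0,0,0,0,0,1],[-4.5,0,0,0,0,0,1],[-5,0,0,0,0,0,1]],
])

```text
time_s: 29.1
tool_pos: [581.9, 103.4, 209.4]
tool_rot: [-90.0, 0.0, -100.4]
force: [1.7, -3.3, 0.4]
width: 0.1
```

Call:
servo_tool([
  [[-0.3,0,0,0,0,0,1],[-0.6,0,0,0,0,0,1],[-0.9,0,0,0,0,0,1],[-1.2,0,0,0,0,0,1],[-1.5,0,0,0,0,0,1],[-1.8,0,0,0,0,0,1],[-2,0,0,0,0,0,1],[-2,0,0,0,0,0,1],[-2,0,0,0,0,0,1],[-2,0,0,0,0,0,1]],
])

```text
time_s: 30.1
tool_pos: [582.2, 105.4, 209.4]
tool_rot: [-90.0, 0.0, -100.4]
force: [0.8, -3.6, 0.5]
width: 0.3
```

```bash
python3 f.py 3
```

```text
30.2 F [ 1.32 -3.39  0.51] along [-3.4 -2.7 -3.2] T [-0.77 -0.3  -0.04] [582.2  105.43 209.37]
```

Call:
servo_tool([
  [[-0.2,0,0,0,0,0,1],[-0.4,0,0,0,0,0,1],[-0.6,0,0,0,0,0,1],[-0.8,0,0,0,0,0,1],[-1,0,0,0,0,0,1],[-1.2,0,0,0,0,0,1],[-1.4,0,0,0,0,0,1],[-1.6,0,0,0,0,0,1],[-1.8,0,0,0,0,0,1],[-2,0,0,0,0,0,1]],
])

```text
time_s: 31.25
tool_pos: [582.6, 107.4, 209.4]
tool_rot: [-90.0, 0.0, -100.4]
force: [1.1, -2.9, 0.5]
width: 0.5
```

```bash
python3 f.py 3
```

```text
31.35 F [ 0.81 -3.01  0.67] along [-2.7 -2.4 -3.4] T [-0.79 -0.22 -0.02] [582.57 107.42 209.36]
```

Call:
servo_tool([
  [[-0.1,0,0,0,0,0,1],[-0.2,0,0,0,0,0,1],[-0.3,0,0,0,0,0,1],[-0.4,0,0,0,0,0,1],[-0.5,0,0,0,0,0,1],[-0.6,0,0,0,0,0,1],[-0.7,0,0,0,0,0,1],[-0.8,0,0,0,0,0,1],[-0.9,0,0,0,0,0,1],[-1,0,0,0,0,0,1]],
])

```text
time_s: 32.4
tool_pos: [582.7, 108.3, 209.3]
tool_rot: [-90.0, -0.0, -100.4]
force: [0.9, -3.3, 1.4]
width: 0.5
```

```bash
python3 f.py 3
```

```text
32.5 F [ 0.91 -3.39  0.79] along [-3.1 -3.3 -3.1] T [-0.86 -0.12 -0.08] [582.74 108.28 209.33]
```

Call:
servo_tool([
  [[-0.1,0,0,0,0,0,1],[-0.2,0,0,0,0,0,1],[-0.3,0,0,0,0,0,1],[-0.4,0,0,0,0,0,1],[-0.5,0,0,0,0,0,1],[-0.6,0,0,0,0,0,1],[-0.6,0,0,0,0,0,1],[-0.6,0,0,0,0,0,1],[-0.6,0,0,0,0,0,1],[-0.6,0,0,0,0,0,1]],
])

```text
time_s: 33.55
tool_pos: [582.8, 108.4, 209.4]
tool_rot: [-90.0, -0.0, -100.5]
force: [0.6, -5.4, 1.4]
width: 0.6
```

```bash
python3 f.py 3
```

```text
33.65 F [ 0.03 -5.43  1.34] along [-5.2 -5.5 -5.3] T [-1.22  0.04 -0.01] [582.81 108.45 209.36]
```

The keeper is on the tube: total force rose from 3.2 N to 5.4 N. I'll press 0.6 mm more, which should put about 5 N on the tube.

Call:
servo_tool([
  [[-0.1,0,0,0,0,0,1],[-0.2,0,0,0,0,0,1],[-0.3,0,0,0,0,0,1],[-0.4,0,0,0,0,0,1],[-0.5,0,0,0,0,0,1],[-0.6,0,0,0,0,0,1],[-0.6,0,0,0,0,0,1],[-0.6,0,0,0,0,0,1],[-0.6,0,0,0,0,0,1],[-0.6,0,0,0,0,0,1]],
])

```text
time_s: 34.7
tool_pos: [582.9, 108.6, 209.4]
tool_rot: [-90.0, -0.1, -100.5]
force: [0.2, -6.4, 2.0]
width: 0.7
```

```bash
python3 f.py 4
```

```text
34.85 F [-0.5  -6.08  2.37] along [-6.3 -5.8 -6.  -6.3] T [-1.45  0.12 -0.01] [582.87 108.57 209.37]
```

Call:
servo_tool([
  [[-0.1,0,0,0,0,0,1],[-0.2,0,0,0,0,0,1],[-0.3,0,0,0,0,0,1],[-0.4,0,0,0,0,0,1],[-0.5,0,0,0,0,0,1],[-0.6,0,0,0,0,0,1],[-0.7,0,0,0,0,0,1],[-0.7,0,0,0,0,0,1],[-0.7,0,0,0,0,0,1],[-0.7,0,0,0,0,0,1]],
])

```text
time_s: 35.9
tool_pos: [582.9, 108.7, 209.4]
tool_rot: [-90.0, -0.1, -100.5]
force: [-0.4, -7.8, 2.9]
width: 0.8
```

```bash
python3 f.py 4
```

```text
36.05 F [-0.79 -7.25  2.8 ] along [-7.8 -6.4 -7.7 -7.3] T [-1.69  0.17 -0.02] [582.93 108.74 209.38]
```

Call:
servo_tool([
  [[-0.1,0,0,0,0,0,1],[-0.2,0,0,0,0,0,1],[-0.3,0,0,0,0,0,1],[-0.4,0,0,0,0,0,1],[-0.5,0,0,0,0,0,1],[-0.5,0,0,0,0,0,1],[-0.5,0,0,0,0,0,1],[-0.5,0,0,0,0,0,1],[-0.5,0,0,0,0,0,1],[-0.5,0,0,0,0,0,1]],
])

```text
time_s: 37.1
tool_pos: [583.0, 108.8, 209.4]
tool_rot: [-90.1, -0.2, -100.5]
force: [-1.3, -8.5, 3.3]
width: 0.5
```

```bash
python3 f.py 4
```

```text
37.25 F [-0.88 -8.27  3.53] along [-8.6 -8.3 -8.7 -7.6] T [-1.85  0.21 -0.01] [583.   108.84 209.38]
```

About 5 N is on the tube. Now I'll draw back gently, straight first, and then lift clear.

Call:
servo_tool([
  [[0.4,0,0,0,0,0,1],[0.8,0,0,0,0,0,1],[1.2,0,0,0,0,0,1],[1.6,0,0,0,0,0,1],[2,0,0,0,0,0,1],[3,0,0,0,0,0,1],[6,0,0,0,0,0,1],[11,0,0,0,0,0,1],[18,0,0,0,0,0,1],[25,0,0,0,0,0,1]],
])

```text
time_s: 38.3
tool_pos: [578.4, 86.0, 209.3]
tool_rot: [-90.0, 0.0, -100.4]
force: [-0.3, -0.4, 0.1]
width: 0.6
```

Call:
servo_tool([
  [[30,-5,0,0,0,0,1],[35,-15,0,0,0,0,1],[40,-30,0,0,0,0,1],[40,-45,0,0,0,0,1],[40,-60,0,0,0,0,1],[40,-70,0,0,0,0,1],[40,-75,0,0,0,0,1],[40,-75,0,0,0,0,1],[40,-75,0,0,0,0,1],[40,-75,0,0,0,0,1]],
])

```text
time_s: 39.3
tool_pos: [571.2, 46.8, 283.7]
tool_rot: [-90.1, -0.0, -100.4]
force: [-0.4, 0.4, 0.2]
width: 0.1
```

```bash
python3 f.py 2
python3 - <<'E'
from h import *
# compare scene before/after in the side view: where do pixels differ?
b=cv2.imread('pics/w10.png'); 
a=env.get_image("wrist")[:,:,::-1]; s=env.observe(); cv2.imwrite('pics/w11.png',a)
g=cv2.cvtColor(a,cv2.COLOR_BGR2GRAY).astype(int)
# longitudinal profiles at columns left/right of the fingers: keeper, tube, hood edges
d=np.abs(np.diff(cv2.GaussianBlur(g.astype(np.uint8),(5,3),0).astype(int),axis=0))
for c in (250,270,370,390): print(c,[(int(r),int(d[r,c])) for r in range(60,330) if d[r,c]>14 and d[r,c]==d[max(r-3,0):r+4,c].max()])
print(s['tool_pos'].round(1))
E
```

```text
39.35 F [-0.32  0.11  0.44] along [ 0.3 -0.2] T [-0.15  0.07 -0.03] [571.2   46.81 283.63]
250 [(65, 22), (69, 23), (122, 32), (148, 17), (175, 27), (204, 22), (212, 34), (247, 33), (280, 33), (310, 47)]
270 [(66, 23), (123, 22), (148, 17), (280, 26), (310, 49)]
370 [(69, 29), (122, 36), (151, 17), (310, 49)]
390 [(69, 30), (123, 21), (149, 16), (151, 16), (202, 18), (310, 49)]
[571.3  46.8 283.8]
```

```bash
python3 -c "
from workcell import env
print(env.close_job(), env.observe()['force'].round(2))"
```

```text
the job is handed in; nothing more can be done
the job is handed in; nothing more can be done
```

The job is done and handed in at about 39 s of the 69 s allowed; no verdict is reported.

- **Tube:** I rolled it with closed fingertips under the hood and found the anvil by feel. It started about 5° askew and squared itself as I pressed. The last close picture showed it square, with the fingers pressing at about 5.5 N.
- **Keeper:** I pushed it about 265 mm up behind the tube, against about 3.2 N of sliding friction. The final push was 8.3 N in total, so about 5 N went into the tube. I then drew the fingers straight back and lifted clear.

**Last checks:**
- **Forces:** The fingers touch nothing; the force readings are at noise level. Readings at my checks stayed well under 12 N, but I read force only at the end of each move, not continuously.
- **Keeper position:** Contact came within about 0.2 mm of where I predicted. From the last wrist picture I extracted only edge positions, and found nothing out of place.
- **Not confirmed:** I used up the 12 pictures before the keeper reached the tube, so I did not see the final hold. The force left between keeper, tube and anvil after I withdrew can't be measured. I also did not check the bystanders in a last picture, though none were in the arm's path.

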